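Stand the capped culture flasks in their colour-matched docks, clean before infected

ROBOT

A 6-joint arm with a two-finger parallel gripper is mounted at the origin on the work surface. World frame = base frame: x ahead of the robot, y to its left, z up, the work surface at z = 0. Lengths are in mm, angles in rad, forces in N, time in s.
With the tool pointing down it reaches from about 400 to 925 mm from the base axis. Payload 12.5 kg.
Tool frame: the origin (TCP) lies between the finger pads; the fingertips stand 19 mm ahead of it and the grasp point (between the pads) is the TCP (env.nose_length is the distance from the TCP to the fingertips, in mm); z points along the fingers, y is the line along which they close (so a half turn about z gives the same grasp; the last joint's range is limited). The gripper opens to 95 mm and grips with 3 to 60 N. Pads are 20 mm wide; open, the fingers measure 119 mm over their backs; the gripper's body (75 mm by 180 mm) begins 59 mm behind the grasp point.
Start: joints at [1.085, 0.491, 1.559, -0, 1.092, -0.106], TCP at [231.693, 580.485, 233.661] pointing down, gripper open.
Joint ranges: [-3.1, 3.1], [-0.84, 2.19], [0.05, 2.79], [-1.13, 4.28], [0.06, 2.93], [-2.69, 2.69]. Speed limits (rad/s): [2.22, 2.22, 2.79, 3.14, 3.14, 3.14].

INTERFACE

Orientations are given as [roll, pitch, yaw] about the fixed x, y, z axes, in that order (R = Rz(yaw) Ry(pitch) Rx(roll)).
In Python, from cell import env gives the robot as it stands. The module is installed in compiled form; this text tells all that it offers.
- The arm moves only by the tool drive_tool, never from a script. Its argument "rows" is a list that holds one entry, the list of rows, each a list of 7 numbers: the shift along the tool's x, y, z scaled (see below), then the turn, a rotation vector about the tool's x, y, z scaled (see below), then the opening, from 0 (shut) to 1 (fully open). In form: [[[tx, ty, tz, ax, ay, az, jaw], ...]]. A call has 1 to 5 rows; each row shifts and turns the commanded pose from where the row before left it, along the tool's axes as they then stand; what a row does not reach is not made up. The controller multiplies each number of a shift by 250 mm and each number of a turn by 180 degrees. A row lasts 1/8 s, in which the tool goes at most 62.5 mm and 10.7 degrees, less where a joint would pass 70% of its speed; a pose out of reach is approached as far as the arm can. A call with a number of a shift or a turn outside -1 to 1 is refused whole. A call with a gripper value outside its range is refused whole. The fingers move at their own pace and stop on an object; the grip force is fixed at half the most. Time passes only in rows, so rows that do not move let the fingers close. It gives the time, the measured TCP pose, the force, the opening and the grip force at its end, in the units of the state.
- env.state(): the state, without advancing time (a new reading comes with each control period).
- env.read_camera(name): name is "scene" or "side" or "wrist"; returns a dict with "color" (384x512x3 uint8, blue, green, red), "camera_matrix" (3x3 intrinsics, pixels), "pose" (4x4, takes a point from camera to world coordinates). Camera axes: x right, y up, looking along -z (the intrinsics and any distortion apply to the point x, -y, -z); pixel columns grow to the right and rows downward; lengths in mm; the calibration is good to about 2 mm. A picture is of the moment at which its call begins. There is no depth.
- env.job_done(): hands the job in; it is judged then, once.
Trained networks look in a picture, given as the dict that the camera call returned (one of the last four; its "shot" number tells which), for a name from the list of things; names that differ only in an ending like _2 or _b are one class to them, and where a whole thing is asked for, a point or a joint stands for the part that bears it (a point fixed in the world has none). Each returns a list of dicts, best first, with "score" (0 to 1); they miss things now and then, are a little off and sometimes report something else, mostly with a low value. They report only what shows in the picture. A call takes as long as a camera call.
- env.search_frame(name, picture): "at" ([x, y, z] in mm, in the coordinates of the camera as it stood for that picture, good to about 4 mm: the middle of the surface that is visible of it).
- env.place_of(name, picture): "at" ([x, y, z] in mm, in the coordinates of the camera as it stood for that picture, good to about 4 mm: a listed point, or the origin of a listed thing).
The state is a dict: "t": time; "joints": joint angles; "qvel": joint speeds; "tau": joint torques, N m; "eef_pos": TCP position; "tcp_rot": TCP orientation; "ft_force": force on the tool from outside, world axes, zero at the start; "moment": the same for the moment, N m; "opening": opening from 0.0 (shut) to 1.0 (fully open); "grip_force": force on a finger pad.
Only numpy, scipy, OpenCV 4.12 (cv2) and the standard library are available. Lean on these libraries where they do the work, as an engineer would, in place of code of your own. Each camera call takes 0.05 s, during which the arm holds its last target. There are 200 camera calls.

TASK

Stand each culture flask with a green, yellow, blue or red cap upright in the dock of its cap's colour. To avoid carrying anything over, work from clean to infected: put the green one away first, before moving any other flask, then the yellow and the blue in either order, and move the red one only when those three are home. Leave the white-capped flask and the brown bottle standing where they are.

Things in the scene. Friction and masses are not known exactly. Their poses are not given: they have to be found in the camera images.
- flask_green: loose clear-plastic culture flask standing upright, with a round green screw cap on top. Flat rectangular body 50 (x) by 25 (y) by 60 mm high; above it a neck 20 mm in diameter, then the cap, 28 mm in diameter, from 73 to 94 mm above the flask's underside. Light (about 45 g), tips over easily across its 25 mm side. Origin: centre of its underside, z up; x along the 50 mm side
- flask_yellow: loose clear-plastic culture flask standing upright, with a round yellow screw cap on top. Flat rectangular body 50 (x) by 25 (y) by 60 mm high; above it a neck 20 mm in diameter, then the cap, 28 mm in diameter, from 73 to 94 mm above the flask's underside. Light (about 45 g), tips over easily across its 25 mm side. Origin: centre of its underside, z up; x along the 50 mm side
- flask_blue: loose clear-plastic culture flask standing upright, with a round blue screw cap on top. Flat rectangular body 50 (x) by 25 (y) by 60 mm high; above it a neck 20 mm in diameter, then the cap, 28 mm in diameter, from 73 to 94 mm above the flask's underside. Light (about 45 g), tips over easily across its 25 mm side. Origin: centre of its underside, z up; x along the 50 mm side
- flask_red: loose clear-plastic culture flask standing upright, with a round red screw cap on top. Flat rectangular body 50 (x) by 25 (y) by 60 mm high; above it a neck 20 mm in diameter, then the cap, 28 mm in diameter, from 73 to 94 mm above the flask's underside. Light (about 45 g), tips over easily across its 25 mm side. Origin: centre of its underside, z up; x along the 50 mm side
- dock_green: fixed, all-green shallow rectangular dock (flask holder) on the bench, outside 82 (x) by 56 (y) by 18 mm high; open pocket inside 74 by 48 mm, its floor 5 mm above the bench, walls 4 mm. A flask standing in it has its 50 mm side along the dock's x (either way round). Origin: centre of its underside, z up
- dock_yellow: fixed, all-yellow shallow rectangular dock (flask holder) on the bench, outside 82 (x) by 56 (y) by 18 mm high; open pocket inside 74 by 48 mm, its floor 5 mm above the bench, walls 4 mm. A flask standing in it has its 50 mm side along the dock's x (either way round). Origin: centre of its underside, z up
- dock_blue: fixed, all-blue shallow rectangular dock (flask holder) on the bench, outside 82 (x) by 56 (y) by 18 mm high; open pocket inside 74 by 48 mm, its floor 5 mm above the bench, walls 4 mm. A flask standing in it has its 50 mm side along the dock's x (either way round). Origin: centre of its underside, z up
- dock_red: fixed, all-red shallow rectangular dock (flask holder) on the bench, outside 82 (x) by 56 (y) by 18 mm high; open pocket inside 74 by 48 mm, its floor 5 mm above the bench, walls 4 mm. A flask standing in it has its 50 mm side along the dock's x (either way round). Origin: centre of its underside, z up
- flask_white: loose clear-plastic culture flask standing upright, with a round white screw cap on top. Flat rectangular body 50 (x) by 25 (y) by 60 mm high; above it a neck 20 mm in diameter, then the cap, 28 mm in diameter, from 73 to 94 mm above the flask's underside. Light (about 45 g), tips over easily across its 25 mm side. Origin: centre of its underside, z up; x along the 50 mm side. It stays
- bottle: loose round brown glass reagent bottle with a blue cap, 46 mm in diameter, 92 mm tall, about 130 g, standing upright. Not a flask: it stays where it is. Origin: centre of its underside, z up

How it is judged:
By the outcome, as a careful person would: the job done as asked, in the order asked, and still so for the second after the job is handed in, with the robot touching nothing.
It also fails if it takes over 115 s, if anything falls off the work surface, if the arm or the gripper's body presses on something with over 40 N, if the wrist force passes 120 N, or if a joint passes its speed limit or range.

## Working session

There is one attempt and no reset: what is moved stays moved. The work goes in short steps, Python scripts to look and compute and a tool call to move; the robot and the scene stay as the last step left them, time stands still between calls to the robot, and variables do not carry over. Pictures are saved under pics/ and viewed, at most 14 in all, crops included, and the job is handed in when it is done.

Besides the shell and the picture viewer there is one more tool, called after ">>>" as name([rows], argument=value, ...), one row to a line, values as JSON. drive_tool: Moves the arm, as the interface text tells. Its arguments: {"type":"object","properties":{"rows":{"type":"array","items":{"type":"array","items":{"type":"array","items":{"type":"number","minimum":-1,"maximum":1}}}}},"required":["rows"]}

```bash
mkdir -p pics; cat > h.py <<'E'
from cell import env
import numpy as np, cv2
def w(p,at): return (np.array(p["pose"])@np.r_[at,1])[:3]
NAMES=["flask_green","flask_yellow","flask_blue","flask_red","flask_white","bottle","dock_green","dock_yellow","dock_blue","dock_red"]
def ray(p,u,v,z):
    K=np.array(p["camera_matrix"]);T=np.array(p["pose"])
    d=np.linalg.inv(K)@[u,v,1]; d=T[:3,:3]@[d[0],-d[1],-d[2]]; o=T[:3,3]
    return o+d*(z-o[2])/d[2]
def proj(p,P):
    K=np.array(p["camera_matrix"]);T=np.linalg.inv(np.array(p["pose"]))
    q=(T@np.r_[P,1])[:3]; q=K@[q[0],-q[1],-q[2]]; return q[:2]/q[2]
E
python3 - <<'E'
from h import *
for c in ["scene","side"]:
    p=env.read_camera(c); cv2.imwrite(f"pics/{c}0.png",p["color"]); print(c,np.round(p["pose"],2).tolist(), {k:v for k,v in p.items() if k not in("color","pose")})
    for n in NAMES:
        print(n,[(np.round(w(p,r["at"])).tolist(),round(r["score"],2)) for r in env.place_of(n,p)[:3]])
p=env.read_camera("wrist"); cv2.imwrite("pics/wrist0.png",p["color"])
print(env.state())
E
```

```text
scene [[-0.91, -0.22, 0.36, 1014.72], [0.42, -0.52, 0.74, 946.77], [0.02, 0.83, 0.56, 764.07], [0.0, 0.0, 0.0, 1.0]] {'camera_matrix': array([[444.75956628,   0.        , 263.99775198],
       [  0.        , 444.75956628, 192.37132358],
       [  0.        ,   0.        ,   1.        ]]), 'shot': 1}
flask_green [([461.0, -76.0, 2.0], 0.9)]
flask_yellow [([672.0, 84.0, 2.0], 0.97), ([610.0, -254.0, 0.0], 0.68)]
flask_blue [([416.0, -224.0, 3.0], 0.58)]
flask_red [([612.0, -256.0, 3.0], 0.58)]
flask_white [([627.0, 262.0, 4.0], 0.58)]
bottle [([682.0, -88.0, 0.0], 0.8), ([519.0, 410.0, -2.0], 0.65)]
dock_green [([520.0, -384.0, 0.0], 0.66), ([387.0, 242.0, 0.0], 0.52)]
dock_yellow [([389.0, 239.0, 1.0], 0.94)]
dock_blue [([520.0, 411.0, 3.0], 0.75)]
dock_red [([472.0, 80.0, 0.0], 0.64)]
side [[0.78, 0.34, -0.52, -100.73], [-0.62, 0.45, -0.64, -768.02], [0.01, 0.82, 0.57, 714.23], [0.0, 0.0, 0.0, 1.0]] {'camera_matrix': array([[494.81040902,   0.        , 246.54203788],
       [  0.        , 494.81040902, 187.36188058],
       [  0.        ,   0.        ,   1.        ]]), 'shot': 2}
fla
[... 481 characters left out ...]
 -1.0], 0.71)]
{'t': 1.15, 'joints': array([ 1.08537558e+00,  4.90912953e-01,  1.55889706e+00,  1.24038996e-05,
        1.09167852e+00, -1.05609912e-01]), 'qvel': array([ 1.46455609e-03,  1.60616954e-03,  6.42989291e-04, -1.25328816e-03,
       -2.97054619e-05, -5.52261956e-04]), 'tau': array([ 1.17335840e-03, -6.12469339e+01, -2.58436382e+01,  6.94510248e-02,
        4.44633840e-02, -6.30138928e-06]), 'eef_pos': array([231.70845625, 580.48709067, 233.65390845]), 'tcp_rot': array([3.14148795e+00, 2.94293774e-08, 2.76177610e+00]), 'ft_force': array([0.62790531, 0.45652549, 0.10238329]), 'moment': array([-0.01215499, -0.00176517,  0.03047739]), 'grip_force': 0.0, 'opening': 1.0000608071989745}
```

```bash
python3 - <<'E'
import cv2,numpy as np
for c in ["scene","side"]:
    a=cv2.imread(f"pics/{c}0.png"); cv2.imwrite(f"pics/{c}0b.png",cv2.resize(a,(800,600),interpolation=cv2.INTER_CUBIC))
E
```

```text
(no output)
```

View pics/scene0b.png

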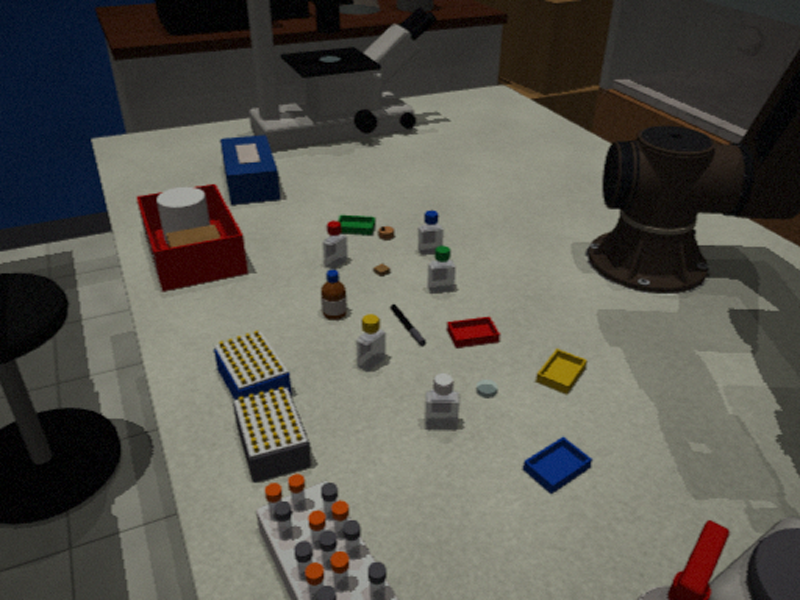

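View pics/side0b.png

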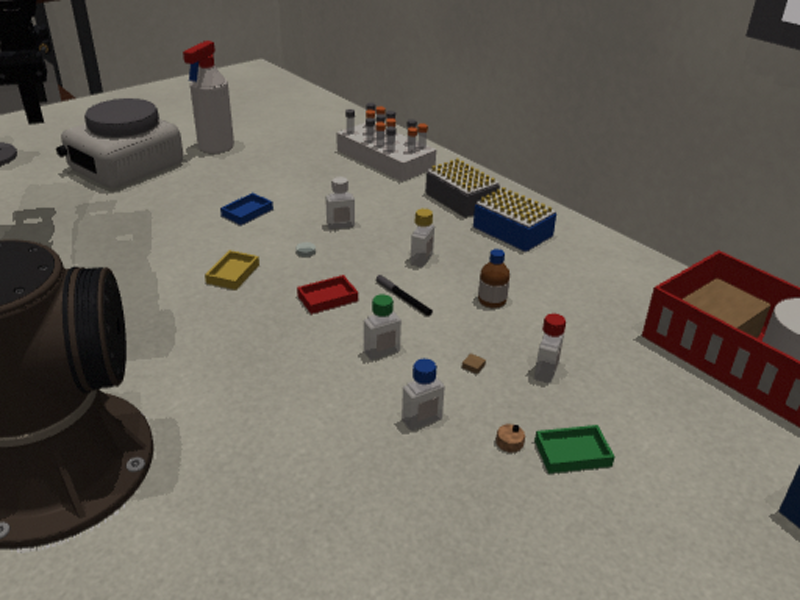

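The two fixed views agree with the networks. The green flask is at (440,270) in the scene view and (382,328) in the side view. The white flask is at (442,402) in the scene view and the bottle at (333,297). The docks all stand empty and well apart. Next I'll get the dock yaws from colour, merge the two views' estimates, and check the wrist camera's geometry.

```bash
cat >> h.py <<'E'
HUE={"green":(45,85),"yellow":(18,32),"blue":(105,125),"red":(-6,6)}
DOCK={"green":(521,-383),"yellow":(389,237),"blue":(517,412),"red":(472,81)}
def mask(img,c):
    h=cv2.cvtColor(img,cv2.COLOR_BGR2HSV).astype(int); a,b=HUE[c]; H=h[...,0]; H=np.where(H>170,H-180,H)
    return ((H>=a)&(H<=b)&(h[...,1]>110)&(h[...,2]>25)).astype(np.uint8)
def dock(p,c):
    """fit x,y,yaw: silhouette hull of the box model against the colour blob (IoU)"""
    from scipy.optimize import minimize
    m=mask(p["color"],c); n,l,s,_=cv2.connectedComponentsWithStats(m); u,v=proj(p,[*DOCK[c],9]).round().astype(int)
    best=max(range(1,n),key=lambda i:s[i,4]*(np.hypot(*(np.array([u,v])-_[i]))<25))
    k=4; cnt=np.argwhere(l==best)[:,::-1].astype(np.float32)
    hullp=cv2.convexHull(cnt.astype(np.int32)); A=np.zeros((384*k,512*k),np.uint8)
    B0=np.zeros((384,512),np.uint8); cv2.fillPoly(B0,[hullp],1); A=cv2.resize(B0,None,fx=k,fy=k,interpolation=cv2.INTER_NEAREST)
    def f(q):
        C,S=np.cos(q[2]),np.sin(q[2])
        pts=[proj(p,[q[0]+C*a-S*b,q[1]+S*a+C*b,z]) for a in(-41,41) for b in(-28,28) for z in(0,18)]
        M=np.zeros_like(A); cv2.fillPoly(M,[cv2.convexHull((np.array(pts)*k+k/2).round().astype(np.int32))],1)
        return 1-(A&M).sum()/((A|M).sum()+1)
    r=min((minimize(f,[*DOCK[c],t],method="Nelder-Mead",options=dict(initial_simplex=[[DOCK[c][0]+a,DOCK[c][1]+b,t+d] for a,b,d in((0,0,0),(6,0,.1),(0,6,-.1),(-5,-5,.2))])) for t in np.arange(0,3.1,.4)),key=lambda r:r.fun)
    return np.round(r.x[:2],1),round(np.degrees(r.x[2])%180,1),round(r.fun,3)
E
python3 - <<'E'
from h import *
for c in ["scene","side"]:
    p=env.read_camera(c)
    for d in HUE: print(c,d,*dock(p,d))
p=env.read_camera("wrist"); s=env.state(); T=np.array(p["pose"])
from scipy.spatial.transform import Rotation as R
Rt=R.from_euler("xyz",s["tcp_rot"]).as_matrix()
print(np.round(Rt.T@T[:3,:3],2).tolist(),np.round(Rt.T@(T[:3,3]-s["eef_pos"])),p["camera_matrix"][0])
E
```

```text
scene green [ 516.4 -385.1] 157.4 0.111
scene yellow [388.1 238.1] 31.8 0.043
scene blue [516.7 410. ] 13.1 0.037
scene red [472.8  81. ] 167.6 0.047
side green [ 521.  -383.6] 149.9 0.034
side yellow [389.5 240.3] 32.0 0.042
side blue [516.6 412.4] 14.4 0.066
side red [473.6  84.6] 168.3 0.039
[[0.0, 0.97, 0.26], [1.0, -0.0, -0.0], [-0.0, 0.26, -0.97]] [  74.   -1. -152.] [289.04153332   0.         256.86602709]
```

>>> drive_tool([
  [[-0.1215, -0.14, 0, 0, 0, 0, 1], [-0.1215, -0.14, 0, 0, 0, 0, 1], [-0.1215, -0.14, 0, 0, 0, 0, 1], [-0.1215, -0.14, 0, 0, 0, 0, 1], [-0.1215, -0.14, 0, 0, 0, 0, 1]],
])

```text
t: 1.92
eef_pos: [308.2, 360.3, 233.8]
tcp_rot: [3.141, 0.0, 2.762]
ft_force: [1.2, -0.6, 0.1]
opening: 1.001
grip_force: 0.0
```

>>> drive_tool([
  [[-0.1215, -0.14, 0, 0, 0, 0, 1], [-0.1215, -0.14, 0, 0, 0, 0, 1], [-0.1215, -0.14, 0, 0, 0, 0, 1], [-0.1215, -0.14, 0, 0, 0, 0, 1], [-0.1215, -0.14, 0, 0, 0, 0, 1]],
])

```text
t: 2.55
eef_pos: [384.4, 141.4, 233.9]
tcp_rot: [3.141, 0.001, 2.762]
ft_force: [0.8, 0.6, -0.6]
opening: 0.994
grip_force: 0.0
```

>>> drive_tool([
  [[-0.1215, -0.14, 0, 0, 0, 0, 1], [-0.1215, -0.14, 0, 0, 0, 0, 1], [-0.1215, -0.14, 0, 0, 0, 0, 1], [-0.1215, -0.14, 0, 0, 0, 0, 1], [-0.1215, -0.14, 0, 0, 0, 0, 1]],
])

```text
t: 3.18
eef_pos: [460.6, -77.6, 233.8]
tcp_rot: [3.141, 0.001, 2.762]
ft_force: [1.2, 0.2, 0.3]
opening: 1.0
grip_force: 0.0
```

```bash
python3 - <<'E'
from h import *
p=env.read_camera("wrist"); cv2.imwrite("pics/w1.png",p["color"])
for n in NAMES: print(n,[(np.round(w(p,r["at"])).tolist(),round(r["score"],2)) for r in env.place_of(n,p)[:2]])
s=env.state(); print(s["t"],s["eef_pos"],s["tcp_rot"],s["joints"])
E
```

```text
flask_green [([457.0, -79.0, 4.0], 0.82), ([670.0, 81.0, 3.0], 0.43)]
flask_yellow [([670.0, 80.0, 5.0], 0.49)]
flask_blue [([407.0, -229.0, -0.0], 0.84)]
flask_red [([612.0, -261.0, 1.0], 0.6), ([476.0, 82.0, 2.0], 0.51)]
flask_white [([455.0, -75.0, 4.0], 0.23), ([390.0, 238.0, 0.0], 0.17)]
bottle [([681.0, -85.0, -4.0], 0.73)]
dock_green []
dock_yellow [([391.0, 238.0, 1.0], 0.88), ([668.0, 80.0, 3.0], 0.49)]
dock_blue []
dock_red [([478.0, 82.0, 2.0], 0.88)]
3.725 [460.1247886  -75.32314367 233.78560426] [3.14144294e+00 2.82056863e-04 2.76297770e+00] [-3.04148201e-01  2.65786144e-01  1.93266258e+00  1.58565804e-04
  9.42851522e-01 -1.49642273e+00]
```

View pics/w1.png

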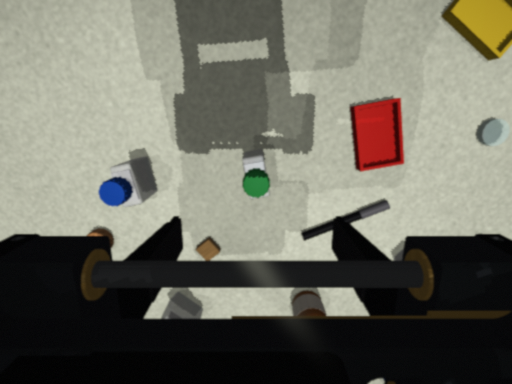

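The wrist view shows the green cap at (256,182) with its body lined up with the image's vertical, and the blue flask at (115,191). I'll get cap positions from colour rays and yaw from an edge fit of the body box, using all the views.

```bash
cat >> h.py <<'E'
FL={"green":(459,-78),"yellow":(672,82),"blue":(414,-222),"red":(612,-256)}
def cap(p,c,g):
    """cap centre at z=84 from the centroid of the colour blob nearest the guess"""
    m=mask(p["color"],c); n,l,s,ce=cv2.connectedComponentsWithStats(m); u=proj(p,[*g,84])
    ok=[i for i in range(1,n) if s[i,4]>15 and np.hypot(*(ce[i]-u))<25]
    if not ok: return None
    i=max(ok,key=lambda i:s[i,4]); return ray(p,*ce[i],83.5)[:2]
def yawscore(p,xy,t,k=4):
    G=p.get("G")
    if G is None:
        im=cv2.GaussianBlur(p["color"].astype(np.float32),(0,0),.8); g=[np.max(np.abs(cv2.Sobel(im,cv2.CV_32F,*d)),axis=2) for d in((1,0),(0,1))]
        G=p["G"]=np.minimum(np.hypot(*g),120)
    C,S=np.cos(t),np.sin(t)
    P=lambda a,b,z: proj(p,[xy[0]+C*a-S*b,xy[1]+S*a+C*b,z])
    pts=np.array([P(a,b,z) for a in(-25,25) for b in(-12.5,12.5) for z in(0,60)],np.float32)
    h=cv2.convexHull(pts)[:,0]; h=np.vstack([h,h[:1]]); ss=[]
    seg=[(h[i],h[i+1]) for i in range(len(h)-1)]
    for A,B in seg:
        n=max(2,int(np.hypot(*(B-A))*2)); L=np.linspace(A,B,n).astype(np.float32)
        ss.append(cv2.remap(G,L[:,:1].copy(),L[:,1:].copy(),cv2.INTER_LINEAR).ravel())
    return np.concatenate(ss).mean()
def fityaw(ps,xys):
    T=np.radians(np.arange(0,180,3)); sc=np.array([[max(yawscore(p,np.array(xy)+[dx,dy],t) for dx in(-2,0,2) for dy in(-2,0,2)) for t in T] for p,xy in zip(ps,xys)])
    tot=(sc/sc.mean(1,keepdims=True)).mean(0)
    o=[int(np.degrees(T[s.argmax()])+.5) for s in sc]; j=np.argsort(-tot)[:4]
    return o,[(int(3*i),round(float(tot[i]),2)) for i in j]
E
python3 - <<'E'
from h import *
ps=[]
for c in ["scene","side","wrist"]:
    p=env.read_camera(c); p["name"]=c; p["color"]=cv2.imread("pics/w1.png" if c=="wrist" else f"pics/{c}0.png"); ps.append(p)
for c in FL:
    q=[(p,cap(p,c,FL[c])) for p in (ps if c in("green","blue") else ps[:2])]
    q=[(p,x) for p,x in q if x is not None]
    print(c,[(p["name"],x.round(1).tolist()) for p,x in q],*fityaw([a for a,b in q],[b for a,b in q]))
E
```

```text
green [('scene', [455.6, -78.9]), ('side', [458.3, -76.7]), ('wrist', [458.3, -76.7])] [165, 162, 162] [(162, 1.28), (165, 1.28), (168, 1.28), (159, 1.27)]
yellow [('scene', [670.5, 79.3]), ('side', [672.4, 80.8])] [36, 30] [(30, 1.32), (33, 1.31), (27, 1.31), (36, 1.29)]
blue [('scene', [408.7, -223.5]), ('side', [411.0, -221.3]), ('wrist', [410.6, -222.1])] [177, 0, 168] [(171, 1.18), (168, 1.18), (174, 1.17), (165, 1.17)]
red [('scene', [613.5, -258.5]), ('side', [615.7, -256.0])] [30, 27] [(27, 1.48), (30, 1.47), (24, 1.43), (33, 1.41)]
```

>>> drive_tool([
  [[0.005, -0.009, 0.04, 0, 0, 0.0468, 1], [0, 0, 0.04, 0, 0, 0.0468, 1], [0, 0, 0.04, 0, 0, 0.0468, 1], [0, 0, 0.04, 0, 0, 0.0468, 1], [0, 0, 0.04, 0, 0, 0.0468, 1]],
])

```text
t: 4.5
eef_pos: [458.3, -77.6, 183.3]
tcp_rot: [3.141, 0.0, 2.022]
ft_force: [0.5, -0.1, -0.2]
opening: 1.002
grip_force: 0.0
```

>>> drive_tool([
  [[0, 0, 0.04, 0, 0, 0.0468, 1], [0, 0, 0.04, 0, 0, 0.0468, 1], [0, 0, 0.04, 0, 0, 0.0468, 1], [0, 0, 0.04, 0, 0, 0.0468, 1], [0, 0, 0.04, 0, 0, 0.0468, 1]],
])

```text
t: 5.12
eef_pos: [458.3, -77.6, 133.3]
tcp_rot: [3.141, -0.0, 1.287]
ft_force: [0.6, 0.5, -0.1]
opening: 0.995
grip_force: 0.0
```

```bash
python3 - <<'E'
from h import *
p=env.read_camera("wrist"); cv2.imwrite("pics/w2.png",p["color"])
x=cap(p,"green",FL["green"]); print(x, x is not None and fityaw([p],[x]))
s=env.state(); print(s["t"],s["eef_pos"],np.degrees(s["tcp_rot"]),s["joints"])
E
```

```text
[458.24537547 -79.53718322] ([69], [(69, 1.22), (72, 1.21), (78, 1.21), (75, 1.21)])
5.175 [457.86711194 -77.43529433 132.33942993] [-1.79924342e+02 -8.62583896e-03  7.33303218e+01] [-3.09999156e-01  4.16419022e-01  2.05172198e+00  2.00660559e-04
  6.74774783e-01 -1.92152540e-02]
```

View pics/w2.png

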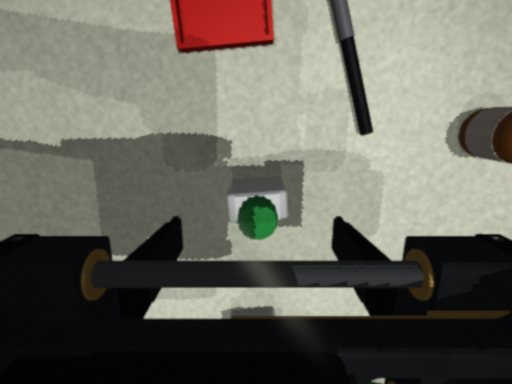

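Cap at (258,217), centred between the fingers, with the 50 mm side along the closing line. I'll descend and grip.

>>> drive_tool([
  [[0, 0, 0.1, 0, 0, 0, 1], [0, 0, 0.1, 0, 0, 0, 1], [0, 0, 0, 0, 0, 0, 0.4], [0, 0, 0, 0, 0, 0, 0.4], [0, 0, 0, 0, 0, 0, 0]],
])

```text
t: 5.8
eef_pos: [458.6, -77.7, 84.5]
tcp_rot: [3.14, -0.0, 1.292]
ft_force: [-0.2, 0.1, -0.2]
opening: 0.743
grip_force: 0.0
```

>>> drive_tool([
  [[0, 0, 0, 0, 0, 0, 0], [0, 0, 0, 0, 0, 0, 0], [0, 0, 0, 0, 0, 0, 0], [0, 0, 0, 0, 0, 0, 0]],
])

```text
t: 6.3
eef_pos: [458.2, -77.6, 83.6]
tcp_rot: [3.142, -0.0, 1.292]
ft_force: [-0.4, -0.2, 1.0]
opening: 0.32
grip_force: 0.0
```

>>> drive_tool([
  [[0, 0, 0, 0, 0, 0, 0], [0, 0, 0, 0, 0, 0, 0], [0, 0, -0.08, 0, 0, 0, 0], [0, 0, -0.16, 0, 0, 0.026, 0], [0, 0, -0.16, 0, 0, 0.026, 0]],
])

```text
t: 6.92
eef_pos: [458.0, -77.6, 184.6]
tcp_rot: [-3.141, 0.0, 1.125]
ft_force: [-0.2, 0.4, -0.7]
opening: 0.286
grip_force: 30.0
```

>>> drive_tool([
  [[0, 0, -0.16, 0, 0, 0.026, 0], [-0.117, 0.104, 0, 0, 0, 0, 0], [-0.117, 0.104, 0, 0, 0, 0, 0], [-0.117, 0.104, 0, 0, 0, 0, 0], [-0.117, 0.104, 0, 0, 0, 0, 0]],
])

```text
t: 7.55
eef_pos: [489.7, -232.2, 223.5]
tcp_rot: [-3.141, -0.0, 1.046]
ft_force: [0.4, -0.7, -0.4]
opening: 0.288
grip_force: 30.0
```

>>> drive_tool([
  [[-0.117, 0.104, 0, 0, 0, 0, 0], [-0.117, 0.104, 0, 0, 0, 0, 0], [-0.117, 0.104, 0, 0, 0, 0, 0], [-0.117, 0.104, 0, 0, 0, 0, 0]],
])

```text
t: 8.05
eef_pos: [521.2, -385.5, 223.3]
tcp_rot: [-3.141, -0.0, 1.046]
ft_force: [-0.1, 0.1, 0.0]
opening: 0.288
grip_force: 30.0
```

```bash
python3 - <<'E'
from h import *
p=env.read_camera("wrist")
print(dock(p,"green"))
q=env.read_camera("side"); print(dock(q,"green"))
cv2.imwrite("pics/w3.png",np.hstack([p["color"],cv2.resize(q["color"][180:320,270:450],None,fx=2.7,fy=2.743)])[:, :800])
s=env.state(); print(s["t"],s["eef_pos"],np.degrees(s["tcp_rot"]),s["opening"],s["grip_force"])
E
```

```text
(array([ 520.2, -385.5]), np.float64(150.2), np.float64(0.042))
(array([ 521.1, -383.6]), np.float64(150.0), np.float64(0.032))
8.15 [ 521.10638643 -387.36651342  222.7293081 ] [1.79996777e+02 1.79807433e-02 5.98292507e+01] 0.29046158383210785 29.999776482582092
```

View pics/w3.png

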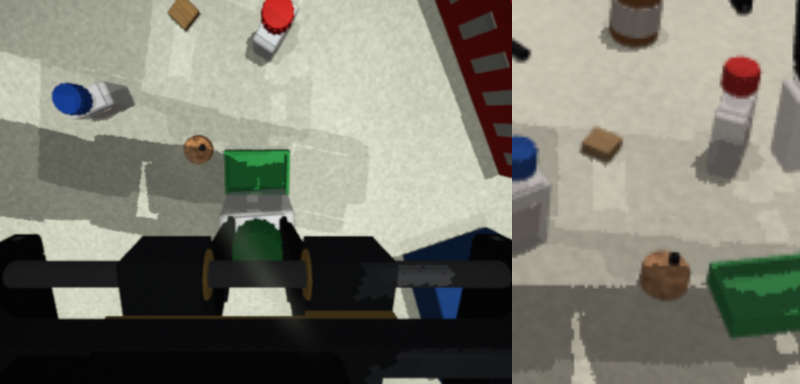

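Held square. The dock pocket at (257,172) has the same orientation as the flask body, which hangs at (256,210). I'll lower and release.

>>> drive_tool([
  [[0.007, -0.004, 0.16, 0, 0, 0, 0], [0, 0, 0.16, 0, 0, 0, 0], [0, 0, 0.13, 0, 0, 0, 0], [0, 0, 0.05, 0, 0, 0, 0], [0, 0, 0.03, 0, 0, 0, 0]],
])

```text
t: 8.78
eef_pos: [521.3, -382.1, 91.1]
tcp_rot: [3.141, -0.0, 1.047]
ft_force: [0.3, -0.9, -1.2]
opening: 0.29
grip_force: 30.0
```

>>> drive_tool([
  [[0, 0, 0, 0, 0, 0, 0], [0, 0, 0, 0, 0, 0, 0.4], [0, 0, 0, 0, 0, 0, 0.5], [0, 0, 0, 0, 0, 0, 0.7], [0, 0, 0, 0, 0, 0, 0.8]],
])

```text
t: 9.4
eef_pos: [521.2, -382.4, 91.3]
tcp_rot: [3.141, -0.0, 1.046]
ft_force: [-0.7, -0.5, 0.6]
opening: 0.654
grip_force: 0.0
```

>>> drive_tool([
  [[0, 0, -0.08, 0, 0, 0, 1], [0, 0, -0.16, 0, 0, 0, 1], [0, 0, -0.16, 0, 0, -0.0484, 1], [0, 0, -0.16, 0, 0, -0.0484, 1], [0, 0, 0, 0, 0, -0.0484, 1]],
])

```text
t: 10.02
eef_pos: [521.9, -383.0, 234.6]
tcp_rot: [3.137, 0.003, 1.508]
ft_force: [-0.7, 0.4, -0.5]
opening: 0.995
grip_force: 0.0
```

>>> drive_tool([
  [[0, 0, 0, 0, 0, -0.0484, 1], [0, 0, 0, 0, 0, -0.0484, 1], [0, 0, 0, 0, 0, -0.0484, 1], [0, 0, 0, 0, 0, -0.0484, 1]],
])

```text
t: 10.52
eef_pos: [521.1, -382.3, 231.1]
tcp_rot: [3.142, -0.0, 2.116]
ft_force: [0.0, 0.0, -0.5]
opening: 1.0
grip_force: 0.0
```

>>> drive_tool([
  [[0.1274, 0.147, 0, 0, 0, 0, 1], [0.1274, 0.147, 0, 0, 0, 0, 1], [0.1274, 0.147, 0, 0, 0, 0, 1], [0.1274, 0.147, 0, 0, 0, 0, 1], [0.1274, 0.147, 0, 0, 0, 0, 1]],
])

```text
t: 11.15
eef_pos: [597.2, -149.7, 231.3]
tcp_rot: [3.141, 0.0, 2.111]
ft_force: [0.5, 0.1, 0.7]
opening: 1.003
grip_force: 0.0
```

>>> drive_tool([
  [[0.1274, 0.147, 0, 0, 0, 0, 1], [0.1274, 0.147, 0, 0, 0, 0, 1], [0.1274, 0.147, 0, 0, 0, 0, 1], [0.1274, 0.147, 0, 0, 0, 0, 1], [0.1274, 0.147, 0, 0, 0, 0, 1]],
])

```text
t: 11.78
eef_pos: [672.9, 81.4, 231.2]
tcp_rot: [3.141, 0.0, 2.111]
ft_force: [-0.2, -1.6, -1.0]
opening: 1.001
grip_force: 0.0
```

```bash
python3 - <<'E'
from h import *
q=env.read_camera("side"); print([(np.round(w(q,r["at"])).tolist(),round(r["score"],2)) for r in env.place_of("flask_green",q)])
x=cap(q,"green",(521,-383)); print("cap if z=83.5",x)
p=env.read_camera("wrist")
x=cap(p,"yellow",FL["yellow"]); print(x, x is not None and fityaw([p],[x]))
cv2.imwrite("pics/w4.png",np.hstack([p["color"],cv2.resize(q["color"][180:320,300:450][:, :105],(288,384))]))
s=env.state(); print(s["t"],s["eef_pos"],np.degrees(s["tcp_rot"]))
E
```

```text
[([522.0, -384.0, 8.0], 0.65)]
cap if z=83.5 [ 527.11765227 -379.15289186]
[672.74583037  78.09549513] ([126], [(126, 1.27), (123, 1.26), (129, 1.26), (132, 1.24)])
11.925 [672.63427716  81.89836158 230.74844962] [-1.79987288e+02 -1.49984172e-02  1.21117298e+02]
```

View pics/w4.png

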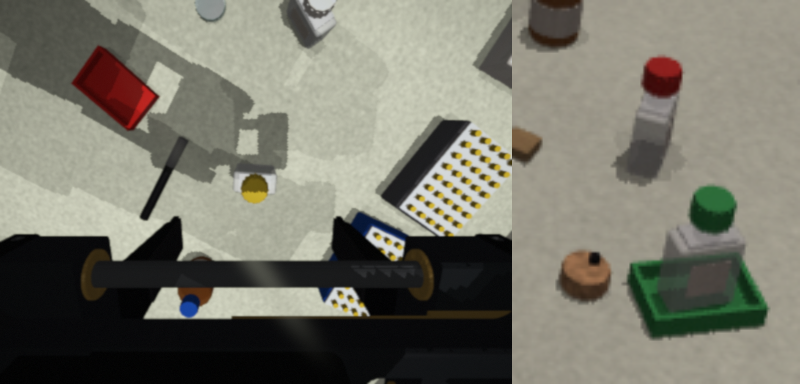

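The side crop shows the green flask upright in its dock. In the wrist view the yellow cap is at (255,187), centred, with its 50 mm side along the closing line. I'll grip it.

>>> drive_tool([
  [[-0.007, -0.004, 0.16, 0, 0, 0, 1], [0, 0, 0.16, 0, 0, 0, 1], [0, 0, 0.16, 0, 0, 0, 1], [0, 0, 0.08, 0, 0, 0, 1], [0, 0, 0.03, 0, 0, 0, 0.5]],
])

```text
t: 12.55
eef_pos: [672.5, 77.1, 83.1]
tcp_rot: [-3.141, -0.0, 2.11]
ft_force: [-1.0, 0.5, 0.3]
opening: 0.941
grip_force: 0.0
```

>>> drive_tool([
  [[0, 0, 0, 0, 0, 0, 0.3], [0, 0, 0, 0, 0, 0, 0], [0, 0, 0, 0, 0, 0, 0], [0, 0, 0, 0, 0, 0, 0], [0, 0, 0, 0, 0, 0, 0]],
])

```text
t: 13.18
eef_pos: [672.7, 77.9, 83.9]
tcp_rot: [3.141, 0.0, 2.111]
ft_force: [0.8, 0.1, 0.9]
opening: 0.423
grip_force: 0.0
```

>>> drive_tool([
  [[0, 0, 0, 0, 0, 0, 0], [0, 0, 0, 0, 0, 0, 0], [0, 0, 0, 0, 0, 0, 0]],
])

```text
t: 13.55
eef_pos: [672.6, 77.8, 83.6]
tcp_rot: [3.142, -0.0, 2.111]
ft_force: [0.1, -0.3, -0.9]
opening: 0.288
grip_force: 30.0
```

>>> drive_tool([
  [[0, 0, -0.08, 0, 0, 0, 0], [0, 0, -0.16, 0, 0, 0, 0], [0, 0, -0.16, 0, 0, 0, 0], [0, 0, -0.16, 0, 0, 0, 0]],
])

```text
t: 14.05
eef_pos: [672.5, 77.8, 226.5]
tcp_rot: [3.141, 0.001, 2.111]
ft_force: [0.2, -0.7, 0.3]
opening: 0.289
grip_force: 30.0
```

>>> drive_tool([
  [[0.142, -0.08, 0, 0, 0, 0, 0], [0.142, -0.08, 0, 0, 0, 0, 0], [0.142, -0.08, 0, 0, 0, 0, 0], [0.142, -0.08, 0, 0, 0, 0, 0]],
])

```text
t: 14.55
eef_pos: [529.8, 159.0, 225.1]
tcp_rot: [3.14, 0.0, 2.111]
ft_force: [-0.4, 0.9, -0.6]
opening: 0.286
grip_force: 30.0
```

>>> drive_tool([
  [[0.142, -0.08, 0, 0, 0, 0, 0], [0.142, -0.08, 0, 0, 0, 0, 0], [0.142, -0.08, 0, 0, 0, 0, 0], [0.142, -0.08, 0, 0, 0, 0, 0], [0, 0, 0, 0, 0, 0, 0]],
])

```text
t: 15.18
eef_pos: [387.7, 240.0, 225.0]
tcp_rot: [3.14, 0.0, 2.113]
ft_force: [0.7, -1.1, -1.4]
opening: 0.286
grip_force: 30.0
```

```bash
python3 - <<'E'
from h import *
p=env.read_camera("wrist"); print(dock(p,"yellow")); cv2.imwrite("pics/w5.png",p["color"])
E
```

```text
(array([388.6, 238.1]), np.float64(32.6), np.float64(0.047))
```

View pics/w5.png

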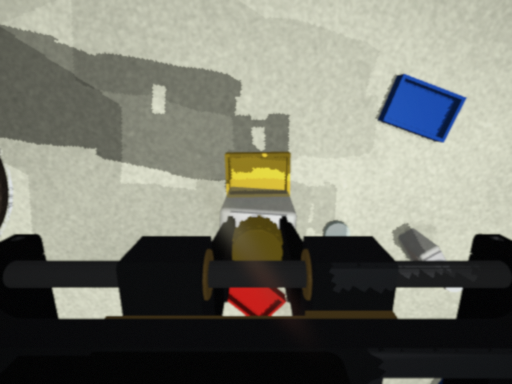

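The yellow dock at (258,172) is aligned with the held flask. I'll lower and release.

>>> drive_tool([
  [[0, 0, 0.16, 0, 0, 0, 0], [0, 0, 0.16, 0, 0, 0, 0], [0, 0, 0.13, 0, 0, 0, 0], [0, 0, 0.05, 0, 0, 0, 0], [0, 0, 0.035, 0, 0, 0, 0]],
])

```text
t: 15.85
eef_pos: [390.2, 239.0, 90.0]
tcp_rot: [3.141, 0.0, 2.11]
ft_force: [0.6, -0.1, -0.9]
opening: 0.286
grip_force: 30.0
```

>>> drive_tool([
  [[0, 0, 0, 0, 0, 0, 0], [0, 0, 0, 0, 0, 0, 0.4], [0, 0, 0, 0, 0, 0, 0.5], [0, 0, 0, 0, 0, 0, 0.7], [0, 0, 0, 0, 0, 0, 0.8]],
])

```text
t: 16.48
eef_pos: [389.4, 239.2, 90.1]
tcp_rot: [3.141, -0.0, 2.111]
ft_force: [0.8, 0.4, -0.3]
opening: 0.651
grip_force: 0.0
```

>>> drive_tool([
  [[0, 0, -0.08, 0, 0, 0, 1], [0, 0, -0.16, 0, 0, 0, 1], [0, 0, -0.16, 0, 0, 0.0433, 1], [0, 0, -0.16, 0, 0, 0.0433, 1], [0, 0, 0, 0, 0, 0.0433, 1]],
])

```text
t: 17.1
eef_pos: [390.1, 239.5, 232.6]
tcp_rot: [3.137, -0.002, 1.698]
ft_force: [-1.2, -0.4, 0.2]
opening: 0.996
grip_force: 0.0
```

>>> drive_tool([
  [[0, 0, 0, 0, 0, 0.0433, 1], [0, 0, 0, 0, 0, 0.0433, 1]],
])

```text
t: 17.35
eef_pos: [389.2, 239.1, 230.0]
tcp_rot: [3.141, -0.0, 1.426]
ft_force: [0.8, 0.6, -0.0]
opening: 1.002
grip_force: 0.0
```

>>> drive_tool([
  [[-0.1452, 0.0621, 0, 0, 0, 0, 1], [-0.1452, 0.0621, 0, 0, 0, 0, 1], [-0.1452, 0.0621, 0, 0, 0, 0, 1], [-0.1452, 0.0621, 0, 0, 0, 0, 1]],
])

```text
t: 17.85
eef_pos: [430.7, 85.4, 230.0]
tcp_rot: [3.141, -0.0, 1.431]
ft_force: [0.3, -0.2, 0.6]
opening: 1.002
grip_force: 0.0
```

>>> drive_tool([
  [[-0.1452, 0.0621, 0, 0, 0, 0, 1], [-0.1452, 0.0621, 0, 0, 0, 0, 1], [-0.1568, -0.0035, 0, 0, 0, 0, 1], [-0.1568, -0.0035, 0, 0, 0, 0, 1]],
])

```text
t: 18.35
eef_pos: [438.2, -68.2, 229.8]
tcp_rot: [-3.141, -0.0, 1.431]
ft_force: [0.4, 0.7, 0.5]
opening: 1.0
grip_force: 0.0
```

>>> drive_tool([
  [[-0.1568, -0.0035, 0, 0, 0, 0, 1], [-0.1568, -0.0035, 0, 0, 0, 0, 1], [-0.1568, -0.0035, 0, 0, 0, 0, 1], [-0.1568, -0.0035, 0, 0, 0, 0, 1], [0, 0, 0, 0, 0, 0, 1]],
])

```text
t: 18.98
eef_pos: [412.8, -223.6, 229.7]
tcp_rot: [3.142, 0.0, 1.428]
ft_force: [0.3, -0.0, 0.1]
opening: 0.999
grip_force: 0.0
```

```bash
python3 - <<'E'
from h import *
q=env.read_camera("side"); print([(np.round(w(q,r["at"])).tolist(),round(r["score"],2)) for r in env.place_of("flask_yellow",q)[:2]])
p=env.read_camera("wrist")
x=cap(p,"blue",FL["blue"]); print(x, x is not None and fityaw([p],[x]))
cv2.imwrite("pics/w6.png",np.hstack([p["color"],cv2.resize(q["color"][100:200,110:185],(288,384))]))
E
```

```text
[([388.0, 243.0, 7.0], 0.82)]
[ 410.52805602 -223.35568972] ([57], [(57, 1.17), (60, 1.15), (99, 1.15), (96, 1.14)])
```

View pics/w6.png

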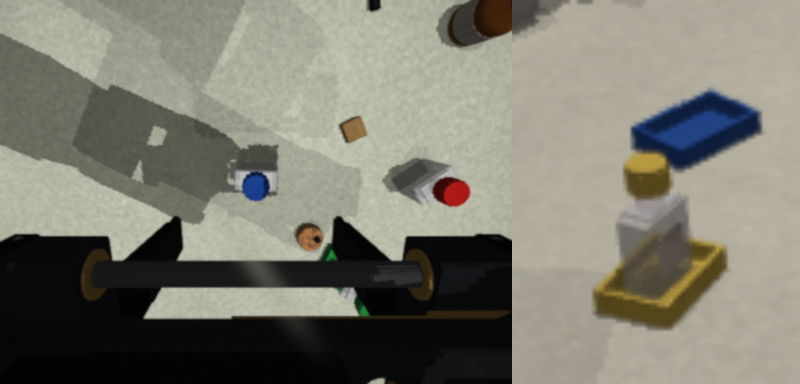

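Yellow stands in its dock. The blue cap at (256,186) is centred and its body is aligned, so I'll grip it.

>>> drive_tool([
  [[0, -0.004, 0.16, 0, 0, 0, 1], [0, 0, 0.16, 0, 0, 0, 1], [0, 0, 0.16, 0, 0, 0, 1], [0, 0, 0.074, 0, 0, 0, 1], [0, 0, 0.03, 0, 0, 0, 0.5]],
])

```text
t: 19.75
eef_pos: [412.2, -220.5, 83.1]
tcp_rot: [-3.14, -0.001, 1.432]
ft_force: [-0.2, -0.5, 1.0]
opening: 0.943
grip_force: 0.0
```

>>> drive_tool([
  [[0, 0, 0, 0, 0, 0, 0.3], [0, 0, 0, 0, 0, 0, 0], [0, 0, 0, 0, 0, 0, 0], [0, 0, 0, 0, 0, 0, 0], [0, 0, 0, 0, 0, 0, 0]],
])

```text
t: 20.38
eef_pos: [412.2, -221.6, 84.0]
tcp_rot: [3.141, 0.0, 1.431]
ft_force: [0.1, -0.1, -0.1]
opening: 0.425
grip_force: 0.0
```

>>> drive_tool([
  [[0, 0, 0, 0, 0, 0, 0], [0, 0, 0, 0, 0, 0, 0], [0, 0, 0, 0, 0, 0, 0]],
])

```text
t: 20.75
eef_pos: [412.1, -221.6, 83.8]
tcp_rot: [-3.142, -0.0, 1.431]
ft_force: [-1.2, 0.4, -0.5]
opening: 0.289
grip_force: 30.0
```

>>> drive_tool([
  [[0, 0, -0.08, 0, 0, 0, 0], [0, 0, -0.16, 0, 0, 0, 0], [0, 0, -0.16, 0, 0, -0.0406, 0], [0, 0, -0.16, 0, 0, -0.0406, 0], [0, 0, 0, 0, 0, -0.0406, 0]],
])

```text
t: 21.38
eef_pos: [412.9, -222.1, 226.5]
tcp_rot: [3.138, 0.004, 1.818]
ft_force: [0.0, -0.4, -1.8]
opening: 0.29
grip_force: 30.0
```

>>> drive_tool([
  [[0.1571, 0.0677, 0, 0, 0, 0, 0], [0.1571, 0.0677, 0, 0, 0, 0, 0], [0.1571, 0.0677, 0, 0, 0, 0, 0], [0.1571, 0.0677, 0, 0, 0, 0, 0], [0.1571, 0.0677, 0, 0, 0, 0, 0]],
])

```text
t: 22.0
eef_pos: [447.1, -9.3, 223.9]
tcp_rot: [3.141, -0.0, 1.813]
ft_force: [0.7, 0.3, -0.5]
opening: 0.289
grip_force: 30.0
```

>>> drive_tool([
  [[0.1571, 0.0677, 0, 0, 0, 0, 0], [0.1571, 0.0677, 0, 0, 0, 0, 0], [0.1571, 0.0677, 0, 0, 0, 0, 0], [0.1571, 0.0677, 0, 0, 0, 0, 0], [0.1571, 0.0677, 0, 0, 0, 0, 0]],
])

```text
t: 22.62
eef_pos: [482.1, 201.8, 223.8]
tcp_rot: [-3.141, -0.0, 1.813]
ft_force: [0.8, -0.0, -0.6]
opening: 0.285
grip_force: 30.0
```

>>> drive_tool([
  [[0.1571, 0.0677, 0, 0, 0, 0, 0], [0.1571, 0.0677, 0, 0, 0, 0, 0], [0.1571, 0.0677, 0, 0, 0, 0, 0], [0.1571, 0.0677, 0, 0, 0, 0, 0], [0.1571, 0.0677, 0, 0, 0, 0, 0]],
])

```text
t: 23.25
eef_pos: [517.0, 412.6, 223.6]
tcp_rot: [-3.141, 0.0, 1.813]
ft_force: [0.1, -0.4, -0.6]
opening: 0.292
grip_force: 30.0
```

```bash
python3 - <<'E'
from h import *
p=env.read_camera("wrist"); print(dock(p,"blue")); cv2.imwrite("pics/w7.png",p["color"])
s=env.state(); print(s["t"],s["eef_pos"],np.degrees(s["tcp_rot"]))
E
```

```text
(array([517.8, 410.2]), np.float64(12.6), np.float64(0.082))
23.3 [517.27577721 416.70657035 223.31715255] [ 1.79962270e+02 -8.29648895e-02  1.03988248e+02]
```

View pics/w7.png

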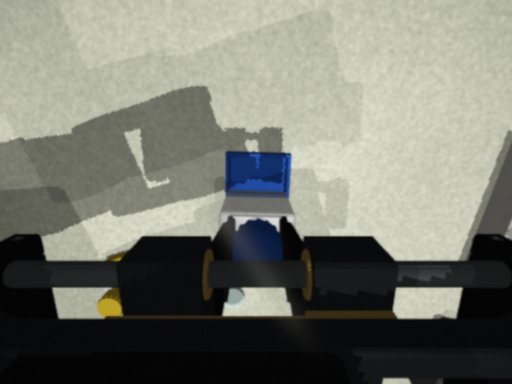

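The blue dock at (258,173) is aligned with the held flask. I'll lower, release and lift.

>>> drive_tool([
  [[0, 0, 0.16, 0, 0, 0, 0], [0, 0, 0.16, 0, 0, 0, 0], [0, 0, 0.13, 0, 0, 0, 0], [0, 0, 0.05, 0, 0, 0, 0], [0, 0, 0.03, 0, 0, 0, 0]],
])

```text
t: 23.92
eef_pos: [517.3, 411.3, 91.3]
tcp_rot: [3.141, -0.0, 1.813]
ft_force: [0.3, 0.6, -0.2]
opening: 0.29
grip_force: 30.0
```

>>> drive_tool([
  [[0, 0, 0, 0, 0, 0, 0], [0, 0, 0, 0, 0, 0, 0.4], [0, 0, 0, 0, 0, 0, 0.5], [0, 0, 0, 0, 0, 0, 0.7], [0, 0, 0, 0, 0, 0, 0.8]],
])

```text
t: 24.55
eef_pos: [517.2, 411.3, 91.6]
tcp_rot: [3.141, -0.0, 1.813]
ft_force: [-0.3, -0.2, 0.3]
opening: 0.656
grip_force: 0.0
```

>>> drive_tool([
  [[0, 0, -0.08, 0, 0, 0, 1], [0, 0, -0.16, 0, 0, 0, 1], [0, 0, -0.16, 0, 0, -0.039, 1], [0, 0, -0.16, 0, 0, -0.039, 1], [0, 0, 0, 0, 0, 0, 1]],
])

```text
t: 25.18
eef_pos: [517.9, 411.8, 234.8]
tcp_rot: [3.136, -0.001, 2.06]
ft_force: [-0.1, -0.2, -0.4]
opening: 0.999
grip_force: 0.0
```

>>> drive_tool([
  [[-0.1698, -0.0603, 0, 0, 0, 0, 1], [-0.1698, -0.0603, 0, 0, 0, 0, 1], [-0.1698, -0.0603, 0, 0, 0, 0, 1], [-0.1698, -0.0603, 0, 0, 0, 0, 1], [-0.1698, -0.0603, 0, 0, 0, 0, 1]],
])

```text
t: 25.8
eef_pos: [549.7, 186.9, 230.5]
tcp_rot: [-3.14, -0.0, 2.057]
ft_force: [0.3, 0.7, -0.7]
opening: 0.997
grip_force: 0.0
```

>>> drive_tool([
  [[-0.1698, -0.0603, 0, 0, 0, 0, 1], [-0.1698, -0.0603, 0, 0, 0, 0, 1], [-0.1698, -0.0603, 0, 0, 0, 0, 1], [-0.1698, -0.0603, 0, 0, 0, 0, 1], [-0.1698, -0.0603, 0, 0, 0, 0, 1]],
])

```text
t: 26.42
eef_pos: [582.5, -35.8, 230.5]
tcp_rot: [-3.141, -0.001, 2.057]
ft_force: [-0.0, 0.1, 0.2]
opening: 0.999
grip_force: 0.0
```

>>> drive_tool([
  [[-0.1698, -0.0603, 0, 0, 0, 0, 1], [-0.1698, -0.0603, 0, 0, 0, 0, 1], [-0.1698, -0.0603, 0, 0, 0, 0, 1], [-0.1698, -0.0603, 0, 0, 0, 0, 1], [-0.1698, -0.0603, 0, 0, 0, 0, 1]],
])

```text
t: 27.05
eef_pos: [615.4, -258.6, 230.3]
tcp_rot: [-3.141, -0.001, 2.057]
ft_force: [-0.7, 0.1, -0.1]
opening: 1.0
grip_force: 0.0
```

>>> drive_tool([
  [[0, 0, 0, 0, 0, 0, 1], [0, 0, 0, 0, 0, 0, 1]],
])

```text
t: 27.3
eef_pos: [615.3, -256.6, 230.4]
tcp_rot: [-3.141, -0.002, 2.058]
ft_force: [0.3, -0.2, -0.1]
opening: 0.997
grip_force: 0.0
```

```bash
python3 - <<'E'
from h import *
q=env.read_camera("side"); print([(np.round(w(q,r["at"])).tolist(),round(r["score"],2)) for r in env.place_of("flask_blue",q)[:2]])
p=env.read_camera("wrist")
x=cap(p,"red",FL["red"]); print(x, x is not None and fityaw([p],[x]))
cv2.imwrite("pics/w8.png",np.hstack([p["color"],cv2.resize(q["color"][70:160,120:188],(288,384))]))
E
```

```text
[([517.0, 414.0, 11.0], 0.89)]
[ 615.94309441 -258.58479433] ([132], [(132, 1.25), (135, 1.25), (129, 1.24), (126, 1.24)])
```

View pics/w8.png

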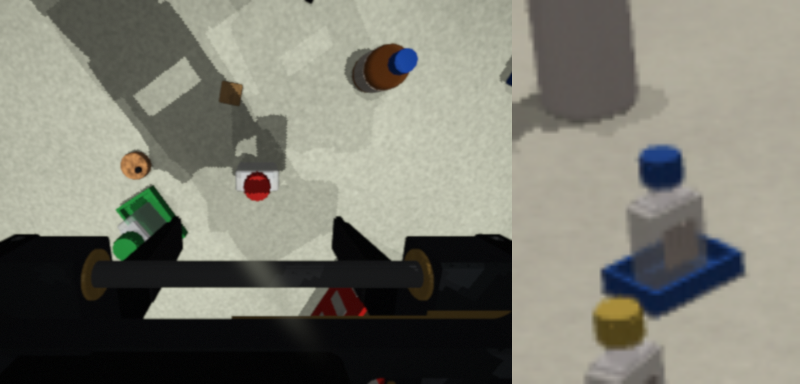

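Blue stands in its dock. The red cap at (257,186) is centred with its body aligned, and green is clear at (140,215). I'll grip it, then lift and turn −40° in world yaw.

>>> drive_tool([
  [[-0.0035, 0, 0.16, 0, 0, 0, 1], [0, 0, 0.16, 0, 0, 0, 1], [0, 0, 0.16, 0, 0, 0, 1], [0, 0, 0.077, 0, 0, 0, 1], [0, 0, 0.03, 0, 0, 0, 0.5]],
])

```text
t: 28.08
eef_pos: [616.2, -257.5, 84.2]
tcp_rot: [-3.141, -0.001, 2.059]
ft_force: [-0.4, 0.4, -0.6]
opening: 0.939
grip_force: 0.0
```

>>> drive_tool([
  [[0, 0, 0, 0, 0, 0, 0.3], [0, 0, 0, 0, 0, 0, 0], [0, 0, 0, 0, 0, 0, 0], [0, 0, 0, 0, 0, 0, 0], [0, 0, 0, 0, 0, 0, 0]],
])

```text
t: 28.7
eef_pos: [616.1, -258.0, 84.8]
tcp_rot: [3.141, 0.0, 2.058]
ft_force: [0.1, 0.5, -1.0]
opening: 0.425
grip_force: 0.0
```

>>> drive_tool([
  [[0, 0, 0, 0, 0, 0, 0], [0, 0, 0, 0, 0, 0, 0], [0, 0, 0, 0, 0, 0, 0]],
])

```text
t: 29.08
eef_pos: [616.1, -258.0, 84.6]
tcp_rot: [3.142, -0.0, 2.058]
ft_force: [0.2, -0.1, 0.8]
opening: 0.289
grip_force: 30.0
```

>>> drive_tool([
  [[0, 0, -0.08, 0, 0, 0, 0], [0, 0, -0.16, 0, 0, 0, 0], [0, 0, -0.16, 0, 0, 0.0444, 0], [0, 0, -0.16, 0, 0, 0.0444, 0], [0, 0, 0, 0, 0, 0.0444, 0]],
])

```text
t: 29.7
eef_pos: [617.0, -258.4, 229.8]
tcp_rot: [3.136, 0.004, 1.635]
ft_force: [1.0, 0.2, -0.8]
opening: 0.29
grip_force: 30.0
```

>>> drive_tool([
  [[0, 0, 0, 0, 0, 0.0444, 0], [0, 0, 0, 0, 0, 0.0444, 0], [0, 0, 0, 0, 0, 0, 0]],
])

```text
t: 30.08
eef_pos: [616.1, -258.0, 225.9]
tcp_rot: [3.14, 0.0, 1.362]
ft_force: [-0.8, 0.1, 0.8]
opening: 0.292
grip_force: 30.0
```

>>> drive_tool([
  [[0.1348, -0.0937, 0, 0, 0, 0, 0], [0.1348, -0.0937, 0, 0, 0, 0, 0], [0.1348, -0.0937, 0, 0, 0, 0, 0], [0.1348, -0.0937, 0, 0, 0, 0, 0], [0.1348, -0.0937, 0, 0, 0, 0, 0]],
])

```text
t: 30.7
eef_pos: [536.0, -67.7, 225.4]
tcp_rot: [3.141, -0.0, 1.365]
ft_force: [-0.0, 0.5, -0.1]
opening: 0.29
grip_force: 30.0
```

>>> drive_tool([
  [[0.1348, -0.0937, 0, 0, 0, 0, 0], [0.1348, -0.0937, 0, 0, 0, 0, 0], [0.1348, -0.0937, 0, 0, 0, 0, 0], [0.1348, -0.0937, 0, 0, 0, 0, 0], [0, 0, 0, 0, 0, 0, 0]],
])

```text
t: 31.32
eef_pos: [472.2, 84.3, 225.5]
tcp_rot: [3.141, -0.0, 1.367]
ft_force: [0.7, -1.1, -0.6]
opening: 0.286
grip_force: 30.0
```

```bash
python3 - <<'E'
from h import *
p=env.read_camera("wrist"); print(dock(p,"red")); cv2.imwrite("pics/w9.png",p["color"])
E
```

```text
(array([473.6,  81.4]), np.float64(169.6), np.float64(0.087))
```

View pics/w9.png

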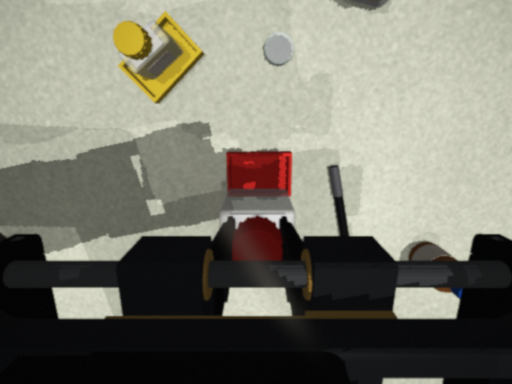

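The red dock at (259,173) is aligned with the held flask. I'll lower, release and retreat upward.

>>> drive_tool([
  [[0, 0, 0.16, 0, 0, 0, 0], [0, 0, 0.16, 0, 0, 0, 0], [0, 0, 0.13, 0, 0, 0, 0], [0, 0, 0.05, 0, 0, 0, 0], [0, 0, 0.036, 0, 0, 0, 0]],
])

```text
t: 32.0
eef_pos: [473.6, 82.1, 90.6]
tcp_rot: [3.141, -0.0, 1.361]
ft_force: [0.5, 0.4, 0.9]
opening: 0.288
grip_force: 30.0
```

>>> drive_tool([
  [[0, 0, 0, 0, 0, 0, 0], [0, 0, 0, 0, 0, 0, 0.4], [0, 0, 0, 0, 0, 0, 0.5], [0, 0, 0, 0, 0, 0, 0.7], [0, 0, 0, 0, 0, 0, 0.8]],
])

```text
t: 32.62
eef_pos: [473.1, 82.6, 90.8]
tcp_rot: [3.141, -0.0, 1.361]
ft_force: [-0.2, -0.5, -0.1]
opening: 0.653
grip_force: 0.0
```

>>> drive_tool([
  [[0, 0, -0.08, 0, 0, 0, 1], [0, 0, -0.16, 0, 0, 0, 1], [0, 0, -0.16, 0, 0, 0, 1], [0, 0, -0.2, 0, 0, 0, 1], [0, 0, -0.2, 0, 0, 0, 1]],
])

```text
t: 33.25
eef_pos: [472.7, 82.6, 292.3]
tcp_rot: [-3.142, -0.0, 1.361]
ft_force: [0.3, 0.3, -0.1]
opening: 0.997
grip_force: 0.0
```

>>> drive_tool([
  [[0, 0, -0.16, 0, 0, 0, 1], [0, 0, -0.16, 0, 0, 0, 1], [0, 0, 0, 0, 0, 0, 1]],
])

```text
t: 33.62
eef_pos: [473.5, 82.6, 373.2]
tcp_rot: [3.137, -0.001, 1.361]
ft_force: [-0.2, -0.1, 0.2]
opening: 0.998
grip_force: 0.0
```

```bash
python3 - <<'E'
from h import *
q=env.read_camera("side")
for n in NAMES[:6]: print(n,[(np.round(w(q,r["at"])).tolist(),round(r["score"],2)) for r in env.place_of(n,q)[:2]])
cv2.imwrite("pics/w10.png",cv2.resize(q["color"],(800,600),interpolation=cv2.INTER_CUBIC))
E
```

```text
flask_green [([523.0, -384.0, 11.0], 0.89)]
flask_yellow [([390.0, 239.0, 7.0], 0.79), ([514.0, 413.0, 9.0], 0.46)]
flask_blue [([514.0, 415.0, 9.0], 0.75)]
flask_red [([469.0, 86.0, 12.0], 0.87), ([388.0, 239.0, 8.0], 0.51)]
flask_white [([631.0, 266.0, -3.0], 0.79)]
bottle [([679.0, -85.0, 2.0], 0.79), ([387.0, 235.0, -0.0], 0.47)]
```

View pics/w10.png

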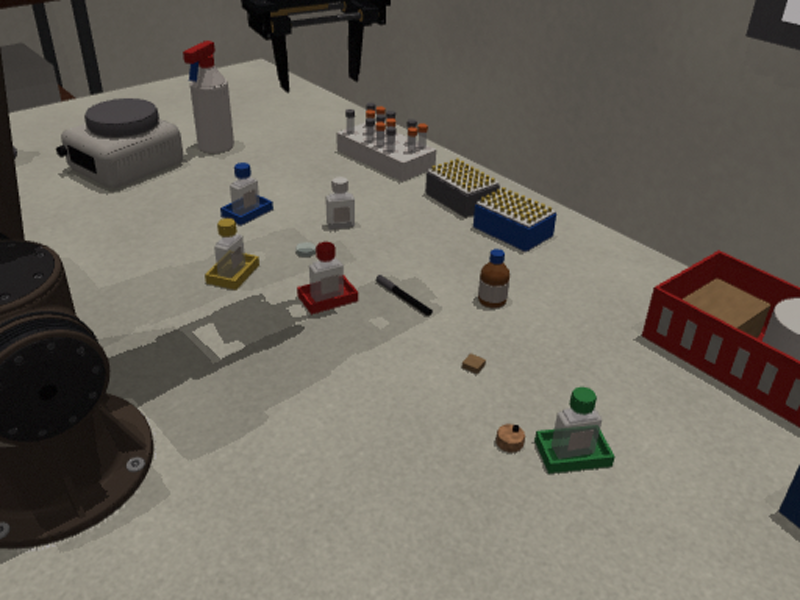

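All four flasks stand upright in their docks: green (577,430), yellow (230,255), blue (245,195), red (327,275). The white flask (340,205) and the bottle (493,280) have not moved, and the gripper is clear. I'll hand the job in.

```bash
python3 -c "
from cell import env
print(env.job_done())"
```

```text
the job is handed in; nothing more can be done
None
```

The green, yellow, blue and red flasks were docked in that order and stand upright in their matching docks; the white flask and the bottle were left untouched, and the job was handed in at about 34 s.

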